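Vent the leak-test chamber and present the can to the code reader

ROBOT

A 6-joint arm with a two-finger parallel gripper is mounted at the origin on the work surface. World frame = base frame: x ahead of the robot, y to its left, z up, the work surface at z = 0. Lengths are in mm, angles in rad, forces in N, time in s.
With the tool pointing down it reaches from about 250 to 775 mm from the base axis. Payload 4 kg.
Tool frame: the origin (TCP) lies on the centre line of the jaws, within the pads' length; the fingertips stand 11 mm ahead of it and the grasp point (between the pads) lies 8 mm behind it; z points along the fingers, y is the direction in which the jaws open and shut (so a half turn about z gives the same grasp; the last joint's range is limited). The gripper opens to 85 mm and grips with 20 to 120 N. Pads are 22 mm wide; open, the fingers measure 114 mm over their backs; the gripper's body (76 mm by 85 mm) begins 54 mm behind the grasp point. The pads swing forward as they close: fully open they stand 13 mm farther back than shut.
Start: joints at [-1.249, 0.087, 1.371, -0, 1.684, -0.103], TCP at [226.675, -501.134, 242.341] pointing down, gripper open.
Joint ranges: [-3.1, 3.1], [-0.76, 2.03], [0.27, 2.55], [-1.08, 4.22], [0.17, 2.65], [-2.57, 2.57]. Speed limits (rad/s): [2.79, 2.79, 3.14, 3.14, 3.14, 3.14].

INTERFACE

Orientations are given as a unit quaternion [w, x, y, z].
In Python, from bench import get_obs, snapshot, job_done gives the robot as it stands.
- The arm moves only by the tool arm_command, never from a script. Its argument "commands" is a list of rows, each a list of 3 entries, a list of its own where there are three numbers: the turn, a rotation vector about the world's x, y, z in degrees, then the shift along the world's x, y, z in m, then the closure, from -1 (fully open) to 1 (shut). A call has 1 to 8 rows; each row is the pose to reach, as a shift and turn from the pose commanded when the call began; what a row does not reach only later rows make up. A row lasts 1/12 s, in which the tool goes at most 41.7 mm and 7.16 degrees, less where a joint would pass 70% of its speed; a pose out of reach is approached as far as the arm can. A call with a gripper value outside its range is refused whole. The fingers move at their own pace and stop on an object; the grip force is fixed at half the most. Time passes only in rows, so rows that repeat a pose let the fingers close. It gives the time, the measured TCP pose, the force and the opening at its end, in the units of the state.
- get_obs(): the state, without advancing time (a new reading comes with each control period).
- snapshot(name): name is "side" or "top" or "wrist"; returns a dict with "pixels" (384x512x3 uint8, red, green, blue), "intrinsics" (3x3 intrinsics, pixels), "eye" and "orientation" of the camera in the world. Camera axes: x right, y down, z forward; pixel columns grow to the right and rows downward; lengths in mm; the calibration is good to about 2 mm. A picture is of the moment at which its call begins. There is no depth.
- job_done(): hands the job in, once; it reports no verdict.
The state is a dict: "time_s": time; "joints": joint angles; "qvel": joint speeds; "joint_torque": joint torques, N m; "ee_pos": TCP position; "ee_rot": TCP orientation; "wrist_force": force on the tool from outside, world axes, zero at the start; "wrist_torque": the same for the moment, N m; "gripper_width": finger opening in mm.
Only numpy, scipy, OpenCV 4.12 (cv2) and the standard library are available. Lean on these libraries where they do the work, as an engineer would, in place of code of your own. Each camera call takes 0.05 s, during which the arm holds its last target. There are 200 camera calls.

TASK

The leak test is over: press the vent button on the test chamber's deck fully down and let it come back up, then swing the chamber's cover right up so that it stands open by itself. Draw the bare titanium can up out of its nest and hold it up to the code reader, about 10 cm in front of the window and level with it, its code-marked face turned square to the glass. Finish still holding the can there, motionless, with the cover left open; do not touch the reader, let the can fall on the bench, or disturb the jar, the finished pacemaker and the loose header.

Things in the scene. Friction and masses are not known exactly. Their poses are not given: they have to be found in the camera images.
- tester: Helium leak-test chamber, fixed; origin on the bench under the chamber's centre, x to the hinge side (away from the robot at yaw 0), y left. Steel block 120 (x) x 170 (y) mm, rim 82 mm above the bench, shut by the cover. Right of it (-y) the grey control deck, 100 mm wide, 60 high, with a screen and the vent button. Behind, a steel vacuum pipe up to 50 mm high, to x = 132 mm.
- nest (a point): Middle of the nest slot, on the floor of the chamber's well, 30 mm above the bench; axes as the tester's. The well is 90 (x) x 140 (y) mm inside, under the cover. Two white polymer rails 12 mm high, 12 wide and 84 long run along x and leave a slot 9.5 mm wide at y = 0, in which the can stands.
- vent_top (a point): Centre of the top of the vent push button, a round steel button 28 mm in diameter in a black collar 44 mm in diameter, on the control deck; it moves with the button. Up, its top is 78 mm above the bench.
- vent (a joint): Travel of the vent button in m: 0 up, 0.006 fully down. Spring-loaded; it starts to move at about 1.5 N and takes 5 N to hold fully down, and comes back up by itself.
- cover (a joint): Opening angle of the chamber's cover in rad: 0 shut (as at the start), 1.9 fully open, leaning back past upright. Stiff hinge: the cover stays where it is left; about 4 N at the handle lifts it.
- cover_hinge (a point): Middle of the cover's hinge line, which runs along the tester's y axis at the rear edge of the chamber, 82 mm above the bench. The cover is a steel plate 120 x 170 x 12 mm, 0.35 kg.
- cover_handle (a point): Middle of the cover's handle bar; moves with the cover. A round dark bar 11 mm thick and 110 long along the tester's y, 35 mm in front of the cover's front edge (about 29 mm free between), so 155 mm from the hinge line and 6 mm above it when shut (88 mm above the bench). Two thin posts 85 mm apart join it to the cover; grip it between them. With the cover upright the bar is on top.
- can: Bare titanium pacemaker can (no header), hidden under the cover: 48 mm wide (x), 8 thick (y), 44 high (z), lower corners rounded, about 25 g; origin at the middle of its underside. It stands upright in the nest slot, thickness along the tester's y, lowest 12 mm between the rails, within 8 mm of the slot's middle along x. Tiny pins on its top edge, 6 mm. The marked face is -y, towards the deck.
- can_center (a point): Centre of the can, 22 mm above its underside (52 mm above the bench in the nest), same axes as the can.
- can_mark (a point): Centre of the 8 mm square code lasered on the can's -y face, 9 mm above the can's underside, on the face's middle line.
- reader: Fixed code reader: a black box 55 mm deep (x), 76 wide (y) and 60 high on a short bracket and a base plate 100 x 90 mm. Origin on the bench under the base plate's centre. It looks out along its own -x. Do not touch.
- window (a point): Centre of the reader's window, on the reader's front face (19 mm to -x of its origin), 135 mm above the bench; axes as the reader's, so the code is presented at -x of this point.
- jar: Squat glass specimen jar with a flat steel lid, 72 mm in diameter, 55 mm high; origin at the centre of its underside. Bystander.
- pacemaker: Finished pacemaker lying flat, 48 x 58 mm, 8 mm thick, with its clear header; origin at about the centre of its underside. Bystander.
- header: Loose white polymer connector header, 44 x 23 mm, 10 mm high; origin at the underside. Bystander.
Things that resemble listed ones, but are neither listed nor needed, are in the scene too. Of the things that look like the reader, the smallest one is meant.

How it is judged (in metres and radians):
On the way, in this order (a step that is already met when the one before it is completed fails the run):
1. the vent button is pressed fully down (value of joint vent above 0.0052 m), for 0.05 s.
2. the vent button is let up again (value of joint vent below 0.0015 m), for 0.1 s.
3. the cover is swung up until it stands open (value of joint cover above 1.25 rad), for 0.2 s.
4. the can is drawn up clear of the chamber in the fingers (z of can_center in the frame of tester above 0.108 m and contact force between the fingers and can above 0.5 N), for 0.2 s.
At the end, for the whole second after the job is handed in: The can is held still by the fingers alone, its code 60 to 140 mm in front of the reader's window and within 25 mm of the window's centre line sideways and in height, the marked face towards the glass and square to it within 0.26 rad; the cover stands open beyond 1.25 rad and the vent button is up (x of can_mark in the frame of window between -0.14 and -0.06 m and y of can_mark in the frame of window between -0.025 and 0.025 m and z of can_mark in the frame of window between -0.025 and 0.025 m and angle between the y axis of can_mark and the x axis of window, either way round below 0.26 rad and y of window in the frame of can_mark below -0.04 m and contact force between the fingers and can above 0.5 N and contact force between can and reader below 0.05 N and contact force between can and tester below 0.05 N and linear speed of can below 0.02 m/s and angular speed of can below 0.2 rad/s and value of joint cover above 1.25 rad and value of joint vent below 0.0015 m); the arm keeps its last pose, push and grip.
It fails at once if the reader is touched (contact force between any of the arm, the fingers and reader above 1 N or contact force between can and reader above 0.5 N).
It fails at once if the can is let fall or laid on the bench (height (world z) of can below 0.015 m).
It fails at once if the jar, the finished pacemaker or the loose header is moved by more than 15 mm (distance of any of jar, pacemaker, header from where it was at the start of the episode above 0.015 m).
It also fails if it takes over 69 s, if anything falls off the work surface, if the arm or the gripper's body presses on something with over 40 N, if the wrist force passes 120 N, or if a joint passes its speed limit or range.

## Working session

There is one attempt and no reset: what is moved stays moved. The work goes in short steps, Python scripts to look and compute and a tool call to move; the robot and the scene stay as the last step left them, time stands still between calls to the robot, and variables do not carry over. Pictures are saved under pics/ and viewed, about 8 in all and at most 12, crops included, and the job is handed in when it is done.

Besides the shell and the picture viewer there is one more tool, called after "Emit:" as name(argument=value, ...), one argument or row to a line, values as JSON. arm_command: Moves the arm, as the interface text tells. Its arguments: {"type":"object","properties":{"commands":{"type":"array","items":{"type":"array"}}},"required":["commands"]}

```bash
mkdir -p pics
cat > h.py <<'E'
import numpy as np, cv2
from bench import get_obs, snapshot, job_done
from scipy.spatial.transform import Rotation as R
import pickle
def snap(name,tag):
    s=snapshot(name); pickle.dump(s,open(f'pics/{tag}.pkl','wb')); return s
def load(tag): return pickle.load(open(f'pics/{tag}.pkl','rb'))
def save(im,fn): cv2.imwrite('pics/'+fn,cv2.cvtColor(np.ascontiguousarray(im),cv2.COLOR_RGB2BGR))
def rot(s):
    o=np.array(s['orientation'],float)
    return o if o.shape==(3,3) else R.from_quat(o,scalar_first=True).as_matrix()
def ray(s,u,v):
    d=rot(s)@np.linalg.inv(np.array(s['intrinsics']))@[u,v,1]
    return np.array(s['eye'],float),d/np.linalg.norm(d)
def plane(s,u,v,z):
    e,d=ray(s,u,v); return e+d*(z-e[2])/d[2]
def tri(obs):
    A=0;b=0
    for s,u,v in obs:
        e,d=ray(s,u,v);P=np.eye(3)-np.outer(d,d);A=A+P;b=b+P@e
    p=np.linalg.solve(A,b)
    return p,[np.linalg.norm((np.eye(3)-np.outer(ray(*o)[1],ray(*o)[1]))@(p-ray(*o)[0])) for o in obs]
def proj(s,p):
    q=np.array(s['intrinsics'])@rot(s).T@(np.array(p)-s['eye']); return q[:2]/q[2]
E
python3 - <<'E'
from h import *
a=snap('top','top0');b=snap('side','side0');w=snap('wrist','wr0')
for s in(a,b,w): print(s['eye'],s['orientation'],np.array(s['intrinsics']).tolist())
save(cv2.resize(a['pixels'],(800,600),interpolation=cv2.INTER_CUBIC),'top0.png')
save(cv2.resize(b['pixels'],(800,600),interpolation=cv2.INTER_CUBIC),'side0.png')
print(get_obs())
E
```

```text
[ 381.01544219 -210.50836724 1564.10498584] [ 0.03374113 -0.70341266  0.70977648 -0.01701502] [[479.1911906891925, 0.0, 259.6847167353602], [0.0, 479.1911906891925, 190.99690056889503], [0.0, 0.0, 1.0]]
[ 256.06287664 -932.17312643 1005.68495359] [-0.35084879  0.92310179 -0.1483071   0.05285092] [[381.76623350649214, 0.0, 259.9849837760542], [0.0, 381.76623350649214, 189.2701981386796], [0.0, 0.0, 1.0]]
[ 285.61293111 -473.74052398  374.5940759 ] [ 0.11012919  0.83298304 -0.5374041  -0.07216401] [[341.12350648656434, 0.0, 257.2950378251963], [0.0, 341.12350648656434, 186.45779400682974], [0.0, 0.0, 1.0]]
{'time_s': 0.15, 'joints': array([-1.24912197e+00,  8.78291567e-02,  1.37193267e+00, -1.47475737e-05,
        1.68360389e+00, -1.03076507e-01]), 'qvel': array([ 6.73874118e-04, -3.54212338e-05, -4.68986053e-03, -4.53555314e-04,
       -9.66793015e-04,  2.26213233e-04]), 'joint_torque': array([ 7.85396824e-04, -3.52375388e+01, -3.13678014e+01, -1.31888278e-04,
        8.03550269e-03,  3.91910888e-06]), 'ee_pos': array([ 226.53741764, -500.77361039,  241.37101783]), 'ee_rot': array([-8.80439016e-04,  9.77532763e-01,  2.10781668e-01, -1.03987719e-04]), 'wrist_force': array([-0.38419635, -0.91429962, -0.22136118]), 'wrist_torque': array([-0.01285021,  0.00992295,  0.04226062]), 'gripper_width': 85.42605749096879}
```

View pics/top0.png

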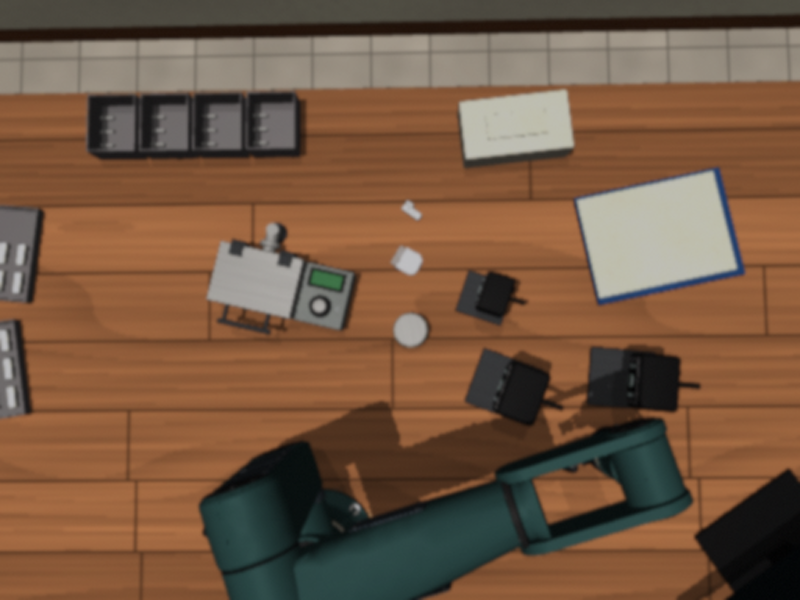

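View pics/side0.png

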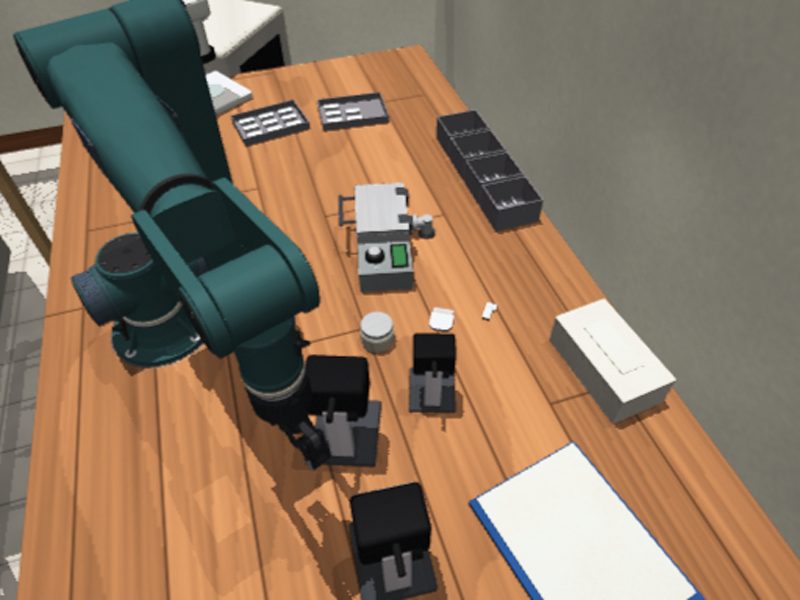

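Top view (800x600 scale): tester cover about (257,280), button (319,306), handle bar (245,324), jar (411,330), pacemaker (407,261), header (411,210). Three readers; the smallest is at (490,295), its box offset to the right, so it looks left (+y, towards the tester). The side view agrees: button (375,255), smallest reader (433,355).

Run:
```python
from h import *
a,b,w=load('top0'),load('side0'),load('wr0')
k=.64
T=lambda u,v:(a,u*k,v*k)
S=lambda u,v:(b,u*k,v*k)
print('button',tri([T(319,304),S(375,253)]))
for n,p,q in [('handleL',(219,321),(341,198)),('handleR',(269,331),(344,223)),('reader top c',(498,295),(434,348)),('jar',(411,330),(377,325)),('pm',(407,261),(441,320)),('hdr',(411,210),(489,311))]:
  print(n,tri([T(*p),S(*q)]))
for n,p in [('coverTL',(221,241)),('coverTR',(306,257)),('coverBR',(294,319)),('coverBL',(208,297))]: print(n,plane(*T(*p),94))
for n,p in [('deckTR',(355,268)),('deckBR',(345,328)),('deckBL',(296,319))]: print(n,plane(*T(*p),60))
for n,p in [('rb',(467,269)),('rb',(456,313)),('rb',(503,324))]: print(n,plane(*T(*p),3))
for n,p in [('rbox',(484,270)),('rbox',(517,276)),('rbox',(509,320)),('rbox',(476,314))]: print(n,plane(*T(*p),165))
o=get_obs(); Rt=R.from_quat(o['ee_rot'],scalar_first=True).as_matrix()
print('cam in tool',Rt.T@(np.array(w['eye'])-o['ee_pos']),'\n',Rt.T@rot(w)); print('tool',Rt)
```

```text
button (array([479.7452898 ,  -2.20197281,  74.30442881]), [np.float64(0.8705012763501417), np.float64(0.8705012763501947)])
handleL (array([449.43368034, 195.18388777,  85.65068225]), [np.float64(3.2722812641808323), np.float64(3.2722812641808563)])
handleR (array([430.12559392,  92.55211137,  96.94679554]), [np.float64(5.085785082473766), np.float64(5.085785082473822)])
reader top c (array([ 489.05074985, -351.16837341,  162.46498804]), [np.float64(2.391330147672415), np.float64(2.391330147672295)])
jar (array([ 428.31978966, -185.76484223,   55.12162369]), [np.float64(2.5096804684684235), np.float64(2.509680468468396)])
pm (array([ 573.39930409, -177.72781262,    5.92175623]), [np.float64(1.5985848685974648), np.float64(1.598584868597295)])
hdr (array([ 681.46944614, -187.18277876,    6.13804084]), [np.float64(1.822653449339261), np.float64(1.822653449339272)])
coverTL [605.24307316 191.02816426  94.        ]
coverTR [571.25752543  21.08957945  94.        ]
coverBR [448.43053049  44.66219057  94.        ]
coverBL [493.63738138 215.87471081  94.        ]
deckTR [552.13217549 -73.09578452  60.        ]
deckBR [430.9132972  -52.53147797  60.        ]
deckBL [449.95237948  46.51270651  60.        ]
rb [ 553.96468899 -302.70789752    3.        ]
rb [ 461.99844166 -278.52538147    3.        ]
rb [ 438.18283098 -375.82590172    3.        ]
rbox [ 533.78884222 -324.92289302  165.        ]
rbox [ 521.83798428 -386.35941656  165.        ]
rbox [ 439.60533579 -369.95208531  165.        ]
rbox [ 451.3750765  -308.73147975  165.        ]
cam in tool [  64.98867607   -0.52156833 -133.21143795] 
 [[-1.24420284e-04 -9.65285717e-01 -2.61196226e-01]
 [ 9.99999988e-01 -9.66303369e-05 -1.19237553e-04]
 [ 8.98588273e-05 -2.61196237e-01  9.65285718e-01]]
tool [[ 9.11142155e-01  4.12091790e-01 -5.74463613e-04]
 [ 4.12092156e-01 -9.11140626e-01  1.67747856e-03]
 [ 1.67858006e-04 -1.76515338e-03 -9.99998428e-01]]
```

Emit:
arm_command(
  commands=[
    [[0,0,0],[0,0,0.04],1],
    [[0,0,0],[0,0,0.08],1],
    [[0,0,7],[0.0,0.03,0.11],1],
    [[0,0,14],[0.02,0.07,0.11],1],
    [[0,0,21],[0.04,0.11,0.11],1],
    [[0,0,28],[0.06,0.15,0.11],1],
    [[0,0,35],[0.08,0.19,0.11],1],
    [[0,0,42],[0.1,0.23,0.11],1],
  ],
)

```text
time_s: 0.82
ee_pos: [319.9, -283.4, 352.1]
ee_rot: [0.0, 0.836, 0.549, 0.0]
wrist_force: [0.5, -0.1, 0.1]
gripper_width: 0.1
```

Emit:
arm_command(
  commands=[
    [[0,0,6],[0.02,0.04,0],1],
    [[0,0,13],[0.04,0.08,0],1],
    [[0,0,13],[0.06,0.12,-0.01],1],
    [[0,0,13],[0.08,0.16,-0.02],1],
    [[0,0,13],[0.1,0.2,-0.03],1],
    [[0,0,13],[0.12,0.24,-0.04],1],
    [[0,0,13],[0.14,0.28,-0.05],1],
    [[0,0,13],[0.144,0.32,-0.05],1],
  ],
)

```text
time_s: 1.48
ee_pos: [458.4, 13.5, 302.3]
ee_rot: [-0.001, 0.77, 0.638, -0.001]
wrist_force: [0.7, 0.1, 0.4]
gripper_width: -0.0
```

Emit:
arm_command(
  commands=[
    [[0,0,0],[0,0.02,0],1],
    [[0,0,0],[0,0.02,0],1],
    [[0,0,0],[0,0.02,0],1],
  ],
)

```text
time_s: 1.73
ee_pos: [457.7, 32.5, 304.0]
ee_rot: [-0.0, 0.769, 0.639, -0.001]
wrist_force: [0.4, -0.2, 0.4]
gripper_width: -0.1
```

Run:
```python
from h import *
w=snap('wrist','wr1'); save(cv2.resize(w['pixels'],(800,600),interpolation=cv2.INTER_CUBIC),'wr1.png')
o=get_obs();print(o['time_s'],o['ee_pos'],o['ee_rot'],o['joints'],o['gripper_width'],o['wrist_force'])
```

```text
1.7833 [457.79480293  31.59063337 304.26553756] [ 1.68198020e-04  7.69493904e-01  6.38654006e-01 -4.05070270e-04] [-5.42115214e-02 -1.20417529e-01  1.45371312e+00 -8.20350281e-04
  1.80866288e+00  1.30895893e-01] 0.06907421927213535 [-0.90214664 -1.38207681 -0.54619297]
```

View pics/wr1.png

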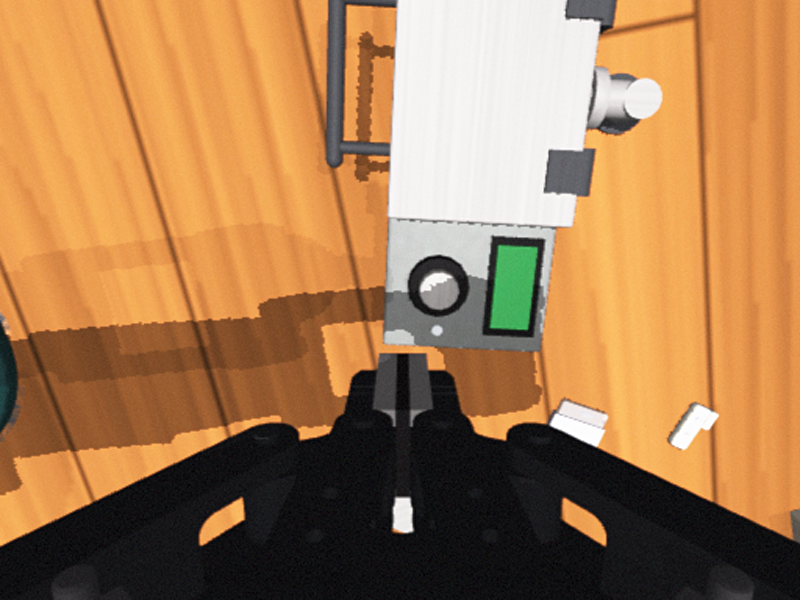

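Wrist view: button (438,287), handle bar along x≈335 with its right end at (335,160), right post (365,148), deck corners (388,218),(384,343),(540,351).

Run:
```python
from h import *
a,b,w=load('top0'),load('side0'),load('wr1');k=.64
W=lambda u,v:(w,u*k,v*k)
print('button',tri([W(438,288),(a,319*k,304*k),(b,375*k,253*k)]),plane(*W(438,288),78))
P=lambda u,v,z:print((u,v),plane(*W(u,v),z).round(1))
P(335,160,88);P(336,20,88)
P(388,218,94);P(397,20,94);P(575,226,94);P(388,219,60);P(384,343,60);P(540,351,60);P(555,226,60)
print(tri([W(335,160),(a,271*k,331*k)]))
```

```text
button (array([478.45328544,  -2.00694684,  74.21755793]), [np.float64(2.6181381326080055), np.float64(0.44269066598690504), np.float64(2.178993117506934)]) [475.79399998  -0.53053056  78.        ]
(335, 160) [425.   97.3  88. ]
(336, 20) [443.1 176.5  88. ]
(388, 218) [451.5  55.7  94. ]
(397, 20) [478.7 168.6  94. ]
(575, 226) [569.3  28.6  94. ]
(388, 219) [449.7  50.8  60. ]
(384, 343) [429.1 -40.3  60. ]
(540, 351) [543.9 -68.1  60. ]
(555, 226) [565.3  24.3  60. ]
(array([424.37693715,  96.13234392,  70.38335315]), [np.float64(1.9089027875237232), np.float64(1.9089027875237685)])
```

Emit:
arm_command(
  commands=[
    [[0,0,0],[0.019,-0.033,-0.03],1],
    [[0,0,0],[0.019,-0.033,-0.07],1],
    [[0,0,0],[0.019,-0.033,-0.11],1],
    [[0,0,0],[0.019,-0.033,-0.15],1],
    [[0,0,0],[0.019,-0.033,-0.18],1],
    [[0,0,0],[0.019,-0.033,-0.2],1],
    [[0,0,0],[0.019,-0.033,-0.204],1],
    [[0,0,0],[0.019,-0.033,-0.204],1],
  ],
)

```text
time_s: 2.45
ee_pos: [475.7, -2.6, 99.1]
ee_rot: [-0.001, 0.77, 0.637, -0.001]
wrist_force: [0.0, 0.5, 0.2]
gripper_width: -0.1
```

Run:
```python
from h import *
w=snap('wrist','wr2'); save(cv2.resize(w['pixels'],(800,600),interpolation=cv2.INTER_CUBIC)[150:600,150:650],'wr2.png')
o=get_obs();print(o['time_s'],o['ee_pos'],o['joints'],o['wrist_force'])
```

```text
2.5 [477.18835295  -2.48260119 101.13391934] [-1.23910717e-01 -1.85083381e-03  1.74866751e+00 -2.78425324e-04
  1.39406173e+00  6.41432570e-02] [0.77263293 0.0470175  0.35663903]
```

View pics/wr2.png

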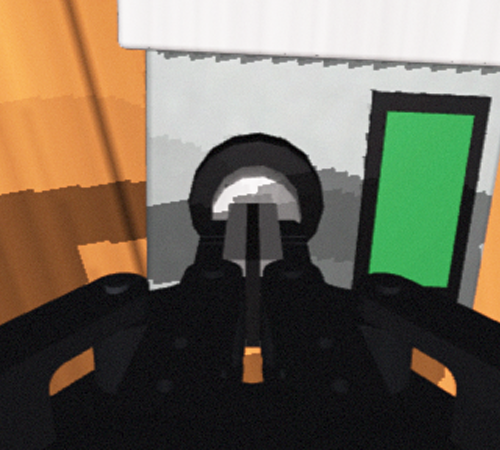

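The fingertips (crop (252,235)) are centred over the button (top edge at (255,178)). Press.

Emit:
arm_command(
  commands=[
    [[0,0,0],[0,0.001,-0.006],1],
    [[0,0,0],[0,0.001,-0.01],1],
    [[0,0,0],[0,0.001,-0.012],1],
    [[0,0,0],[0,0.001,-0.014],1],
    [[0,0,0],[0,0.001,-0.015],1],
    [[0,0,0],[0,0.001,-0.016],1],
    [[0,0,0],[0,0.001,-0.0165],1],
    [[0,0,0],[0,0.001,-0.0165],1],
  ],
)

```text
time_s: 3.17
ee_pos: [478.5, -0.7, 86.9]
ee_rot: [0.002, 0.77, 0.638, 0.001]
wrist_force: [-1.0, -1.2, 11.6]
gripper_width: 0.4
```

Emit:
arm_command(
  commands=[
    [[0,0,0],[0,0,-0.002],1],
    [[0,0,0],[0,0,-0.004],1],
    [[0,0,0],[0,0,-0.005],1],
    [[0,0,0],[0,0,-0.005],1],
  ],
)

```text
time_s: 3.5
ee_pos: [478.7, -0.7, 86.5]
ee_rot: [0.002, 0.77, 0.639, 0.002]
wrist_force: [-11.4, -0.8, 31.9]
gripper_width: 0.3
```

Run:
```python
from h import *
w=snap('wrist','wr3'); save(cv2.resize(w['pixels'],(800,600),interpolation=cv2.INTER_CUBIC)[250:450,250:550],'wr3.png')
for i in range(3):
  snapshot('top');o=get_obs();print(o['time_s'],o['ee_pos'],o['wrist_force'])
```

```text
3.6 [478.74718372  -0.6890397   86.55008015] [-11.63132033   0.09143548  31.34176987]
3.65 [478.72403985  -0.72534693  86.53122897] [-10.41729728  -0.18623003  31.8520421 ]
3.7 [478.7411967   -0.70990347  86.5318144 ] [-10.48494869  -0.77212944  32.62365073]
```

View pics/wr3.png

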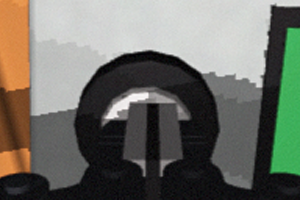

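Run:
```python
from h import *
for t,off in(('wr2',None),('wr3',None)):
  s=load(t);g=cv2.cvtColor(s['pixels'],cv2.COLOR_RGB2GRAY)
  c=258
  print(t,[(v,int(g[v,c-2:c+3].mean())) for v in range(170,250)])
  print(s['eye'])
  for v in ([209,211,213] if t=='wr2' else [214,216,218,220]):
    print(v,[ (z,plane(s,c,v,z).round(1)[:2].tolist()) for z in (72,75,78)])
```

```text
wr2 [(170, 216), (171, 216), (172, 215), (173, 217), (174, 214), (175, 216), (176, 213), (177, 214), (178, 215), (179, 217), (180, 213), (181, 90), (182, 12), (183, 5), (184, 11), (185, 13), (186, 18), (187, 44), (188, 47), (189, 44), (190, 42), (191, 42), (192, 41), (193, 43), (194, 43), (195, 44), (196, 42), (197, 42), (198, 42), (199, 40), (200, 41), (201, 44), (202, 68), (203, 87), (204, 91), (205, 97), (206, 102), (207, 110), (208, 119), (209, 173), (210, 250), (211, 249), (212, 247), (213, 247), (214, 247), (215, 245), (216, 246), (217, 246), (218, 245), (219, 232), (220, 166), (221, 143), (222, 135), (223, 135), (224, 136), (225, 131), (226, 32), (227, 12), (228, 12), (229, 15), (230, 14), (231, 14), (232, 15), (233, 13), (234, 10), (235, 14), (236, 12), (237, 12), (238, 9), (239, 14), (240, 15), (241, 15), (242, 11), (243, 13), (244, 13), (245, 12), (246, 13), (247, 13), (248, 17), (249, 13)]
[487.41355124  62.25682091 232.42831172]
209 [(72, [476.9, 8.1]), (75, [477.1, 9.2]), (78, [477.3, 10.2])]
211 [(72, [476.7, 7.1]), (75, [476.9, 8.1]), (78, [477.1, 9.2])]
213 [(72, [476
[... 569 characters left out ...]
), (215, 61), (216, 98), (217, 96), (218, 89), (219, 132), (220, 158), (221, 158), (222, 152), (223, 139), (224, 137), (225, 134), (226, 35), (227, 9), (228, 7), (229, 14), (230, 15), (231, 14), (232, 12), (233, 12), (234, 11), (235, 12), (236, 13), (237, 12), (238, 12), (239, 8), (240, 12), (241, 9), (242, 10), (243, 11), (244, 15), (245, 12), (246, 13), (247, 13), (248, 14), (249, 8)]
[489.07332815  64.38645662 219.8374416 ]
214 [(72, [480.4, 11.9]), (75, [480.6, 12.9]), (78, [480.8, 14.0])]
216 [(72, [480.2, 10.9]), (75, [480.4, 12.0]), (78, [480.6, 13.1])]
218 [(72, [480.0, 9.9]), (75, [480.2, 11.0]), (78, [480.4, 12.2])]
220 [(72, [479.9, 9.0]), (75, [480.0, 10.1]), (78, [480.2, 11.2])]
```

The stall at z 86.5 with 32 N, and the visible near wall of the button shrinking from 7 to about 4 px, show that the button is fully down. Release it and go round to the handle.

Emit:
arm_command(
  commands=[
    [[0,0,0],[0,0,0.02],1],
    [[0,0,0],[0,0,0.05],1],
    [[0,0,0],[0,0,0.09],1],
    [[0,0,-2.4],[0,0,0.13],0.6],
    [[0,0,-2.4],[-0.02,0.03,0.15],0.18],
    [[0,0,-2.4],[-0.04,0.06,0.16],0.18],
    [[0,0,-2.4],[-0.06,0.09,0.17],0.18],
    [[0,0,-2.4],[-0.08,0.12,0.17],0.18],
  ],
)

```text
time_s: 4.37
ee_pos: [396.5, 120.9, 251.4]
ee_rot: [0.001, 0.783, 0.622, 0.002]
wrist_force: [1.5, 0.3, -0.9]
gripper_width: 34.9
```

Emit:
arm_command(
  commands=[
    [[-1.6,-6.8,0],[-0.01,0.02,0],0.18],
    [[-3.2,-13.6,0],[-0.016,0.04,0],0.18],
    [[-4.8,-20.5,0],[-0.016,0.04,0],0.18],
    [[-6.3,-27.3,0],[-0.016,0.04,0],0.18],
    [[-7.9,-34.1,0],[-0.016,0.04,0],0.18],
    [[-9.5,-41,0],[-0.016,0.04,0],0.18],
    [[-10.1,-43.8,0],[-0.016,0.04,-0.03],0.18],
    [[-10.1,-43.8,0],[-0.016,0.04,-0.06],0.18],
  ],
)

```text
time_s: 5.03
ee_pos: [379.0, 160.7, 187.6]
ee_rot: [0.299, 0.722, 0.576, 0.24]
wrist_force: [0.2, 0.1, -1.0]
gripper_width: 35.0
```

Run:
```python
from h import *
w=snap('wrist','wr4'); save(w['pixels'],'wr4.png')
o=get_obs();print(o['time_s'],o['ee_pos'],o['joints'],o['wrist_force'],o['gripper_width']);print(R.from_quat(o['ee_rot'],scalar_first=True).as_matrix().round(3))
```

```text
5.0833 [375.49506323 157.75329621 177.16734359] [ 0.69385305 -0.54655864  2.18508152 -0.6836759   1.08687608  1.11321159] [-3.56747652 -2.55193688 -7.91064468] 35.10401059331489
[[ 0.224  0.699  0.679]
 [ 0.975 -0.154 -0.163]
 [-0.009  0.698 -0.716]]
```

View pics/wr4.png

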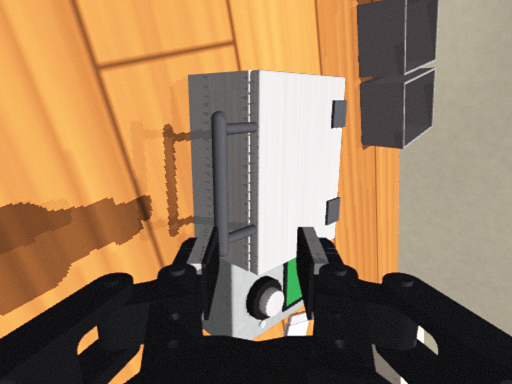

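Wrist view: bar's left end at (219,116), posts meeting the bar at (222,128) and (224,238); the tilt is right, and the bar lies left of the jaws' middle (257).

Run:
```python
from h import *
a,w=load('top0'),load('wr4');k=.64;w1=load('wr1')
print('L end',tri([(w,219,116),(a,219*k,320*k)]),plane(w,219,116,88))
print('Lpost',plane(w,222,128,88),'Rpost',plane(w,224,238,88), plane(w1,335*k,148*k,88))
print('Rpost tri',tri([(w,223,238),(w1,335*k,148*k)]))
for i in range(2): snapshot('side')
o=get_obs();print(o['ee_pos'],o['qvel'].round(3),o['wrist_force'])
Rt=R.from_quat(o['ee_rot'],scalar_first=True).as_matrix()
for p in ([437,146,88],): print('bar in tool',Rt.T@(np.array(p)-o['ee_pos']))
```

```text
L end (array([448.83048933, 195.98082857,  89.09917723]), [np.float64(1.3470741828876276), np.float64(1.3470741828875816)]) [450.69228555 196.67968293  88.        ]
Lpost [451.15448369 187.72269469  88.        ] Rpost [431.08769732 104.44638118  88.        ] [426.62920272 104.49914216  88.        ]
Rpost tri (array([427.85689295, 105.45991669,  90.16088543]), [np.float64(1.3905135705304834), np.float64(1.3905135705304839)])
[378.99359512 158.62648985 185.18332787] [-0.019 -0.013 -0.131 -0.025 -0.016 -0.006] [-0.2695579   0.13776562  1.03171817]
bar in tool [  1.24942549 -26.09924251 110.8424059 ]
```

Emit:
arm_command(
  commands=[
    [[0,0,0],[0.005,-0.001,-0.03],0.18],
    [[0,0,0],[0.015,-0.003,-0.055],0.18],
    [[0,0,0],[0.029,-0.005,-0.064],0.18],
    [[0,0,0],[0.045,-0.009,-0.081],0.18],
    [[0,0,0],[0.062,-0.012,-0.098],0.18],
    [[0,0,0],[0.062,-0.012,-0.098],0.4],
    [[0,0,0],[0.062,-0.012,-0.098],0.6],
    [[0,0,0],[0.062,-0.012,-0.098],0.6],
  ],
)

```text
time_s: 5.85
ee_pos: [442.4, 147.3, 90.7]
ee_rot: [0.298, 0.725, 0.574, 0.237]
wrist_force: [-5.9, 1.3, -3.4]
gripper_width: 17.2
```

Run:
```python
from h import *
w=snap('wrist','wr5'); save(w['pixels'],'wr5.png')
o=get_obs();print(o['time_s'],o['ee_pos'],o['joints'],o['wrist_force'],o['gripper_width'])
```

```text
5.9 [442.41046048 147.30898609  91.06519644] [ 0.52716058 -0.31580078  2.23598128 -0.77794976  0.76085414  1.21115833] [-4.12788813  0.27073365 -2.52673685] 17.071391858909585
```

View pics/wr5.png

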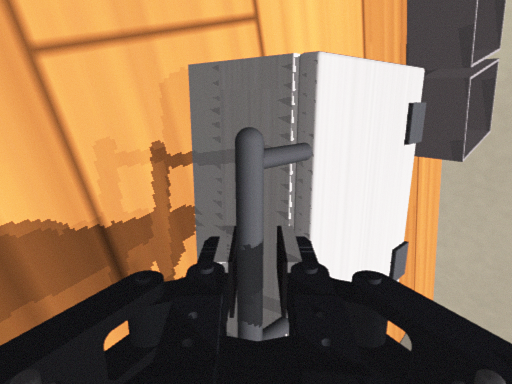

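The bar (pixels (250,130)–(250,330)) lies between the fingers. Swing along the arc.

Emit:
arm_command(
  commands=[
    [[0,0,0],[0.001,0,0.009],0.6],
    [[0,0,0],[0.002,-0.001,0.0216],0.6],
    [[0,0,0],[0.0046,-0.001,0.0322],0.6],
    [[0,0,0],[0.0075,-0.0017,0.0426],0.6],
    [[0,0,0],[0.011,-0.0026,0.0528],0.6],
    [[0,0,0],[0.0154,-0.0036,0.0627],0.6],
    [[0,0,0],[0.0205,-0.0047,0.0722],0.6],
    [[0,0,0],[0.0262,-0.006,0.0814],0.6],
  ],
)

```text
time_s: 6.57
ee_pos: [468.8, 141.6, 174.6]
ee_rot: [0.299, 0.724, 0.574, 0.238]
wrist_force: [-2.9, -1.5, -1.4]
gripper_width: 16.9
```

Emit:
arm_command(
  commands=[
    [[0,0,0],[0.0062,-0.0014,0.0088],0.6],
    [[0,0,0],[0.013,-0.003,0.0171],0.6],
    [[0,0,0],[0.0205,-0.0047,0.0248],0.6],
    [[0,0,0],[0.0283,-0.0065,0.032],0.6],
    [[0,0,0],[0.0367,-0.0085,0.0387],0.6],
    [[0,0,0],[0.0456,-0.0105,0.0446],0.6],
    [[0,0,0],[0.0547,-0.0126,0.05],0.6],
    [[0,0,0],[0.0643,-0.0149,0.0547],0.6],
  ],
)

```text
time_s: 7.23
ee_pos: [534.5, 126.8, 228.3]
ee_rot: [0.299, 0.723, 0.575, 0.239]
wrist_force: [-3.0, 0.6, 0.2]
gripper_width: 17.2
```

Emit:
arm_command(
  commands=[
    [[0,0,0],[0.0112,-0.0026,0.0046],0.6],
    [[0,0,0],[0.0228,-0.0053,0.0081],0.6],
    [[0,0,0],[0.0347,-0.008,0.0108],0.6],
    [[0,0,0],[0.0466,-0.0108,0.0124],0.6],
    [[0,0,0],[0.0586,-0.0135,0.013],0.6],
    [[0,0,0],[0.0707,-0.0163,0.0126],0.6],
    [[0,0,0],[0.0828,-0.0191,0.0113],0.6],
    [[0,0,0],[0.0886,-0.0205,0.0103],0.6],
  ],
)

```text
time_s: 7.9
ee_pos: [623.5, 105.6, 236.7]
ee_rot: [0.299, 0.724, 0.575, 0.238]
wrist_force: [-2.3, 0.7, -0.8]
gripper_width: 17.5
```

Run:
```python
from h import *
w=snap('wrist','wr6'); s=snap('side','side6')
im=np.hstack([cv2.resize(w['pixels'],(400,300)),cv2.resize(s['pixels'][60:300,150:400],(400,384))[:300]]);save(im,'wr6.png')
o=get_obs();print(o['time_s'],o['ee_pos'],o['joints'],o['wrist_force'],o['gripper_width'])
```

```text
8.0 [623.16722241 105.69316393 236.88837503] [ 0.23520376 -0.13018067  1.77794789 -0.44783313  0.8166909   0.65791165] [-1.0614181   0.36451199  0.50346697] 16.791634034265492
```

View pics/wr6.png

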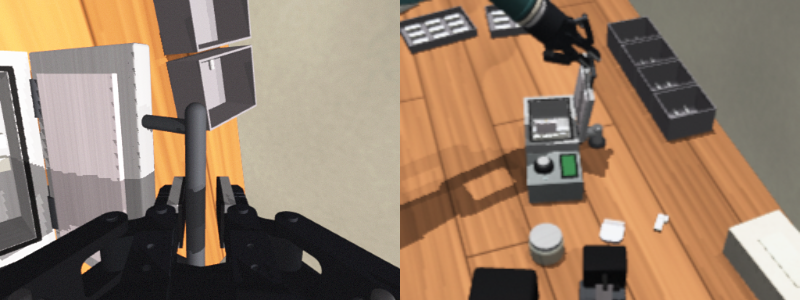

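The cover is past upright in both views (the side crop shows it leaning back at (585,110), and the well is open). Release it and back out.

Emit:
arm_command(
  commands=[
    [[0,0,0],[0,0,0],0.1],
    [[0,0,0],[0,0,0],0.1],
    [[0,0,0],[-0.014,0.003,0.014],0.1],
    [[0,0,0],[-0.035,0.008,0.036],0.1],
    [[0,0,0],[-0.056,0.013,0.057],0.1],
    [[1.6,6.9,0],[-0.077,0.018,0.08],0.1],
    [[3.2,13.8,0],[-0.095,0.02,0.09],0.1],
    [[4.8,20.7,0],[-0.1,0.02,0.09],0.1],
  ],
)

```text
time_s: 8.67
ee_pos: [519.9, 128.2, 334.3]
ee_rot: [0.16, 0.765, 0.61, 0.132]
wrist_force: [1.5, -0.6, 0.9]
gripper_width: 38.6
```

Emit:
arm_command(
  commands=[
    [[1.6,6.9,0],[0,0,0],0.1],
    [[3.2,13.8,0],[0,0,0],0.1],
    [[4.8,20.7,0],[0,0,0],0.1],
    [[5.3,23.1,0],[0,0,0],0.1],
    [[5.3,23.1,0],[0,0,0],0.1],
  ],
)

```text
time_s: 9.08
ee_pos: [523.8, 125.6, 326.4]
ee_rot: [-0.0, 0.783, 0.621, -0.001]
wrist_force: [0.3, 0.4, -0.3]
gripper_width: 38.7
```

Emit:
arm_command(
  commands=[
    [[0,0,7],[0,0,0],0.1],
    [[0,0,14],[0,0,0],0.1],
    [[0,0,21],[0,0,0],0.1],
    [[0,0,28],[0,0,0],0.1],
    [[0,0,35],[0,0,0],0.1],
    [[0,0,42],[0,0,0],0.1],
    [[0,0,49],[0,0,0],0.1],
    [[0,0,56],[0,0,0],0.1],
  ],
)

```text
time_s: 9.75
ee_pos: [521.2, 126.8, 328.2]
ee_rot: [0.002, 0.396, 0.918, 0.0]
wrist_force: [0.8, 0.3, -0.7]
gripper_width: 38.5
```

Emit:
arm_command(
  commands=[
    [[0,0,7],[0,0,0],0.1],
    [[0,0,14],[0,0,0],0.1],
    [[0,0,21],[0,0,0],0.1],
    [[0,0,28],[0,0,0],0.1],
    [[0,0,34],[0,0,0],0.1],
    [[0,0,34],[0,0,0],0.1],
    [[0,0,34],[0,0,0],0.1],
  ],
)

```text
time_s: 10.33
ee_pos: [521.3, 126.7, 328.1]
ee_rot: [0.001, 0.115, 0.993, 0.0]
wrist_force: [0.3, -0.6, 0.3]
gripper_width: 38.4
```

Run:
```python
from h import *
w=snap('wrist','wr7'); save(cv2.resize(w['pixels'],(800,600),interpolation=cv2.INTER_CUBIC),'wr7.png')
o=get_obs();print(o['time_s'],o['ee_pos'],o['joints'],o['wrist_force'],o['gripper_width']);print(R.from_quat(o['ee_rot'],scalar_first=True).as_matrix().round(3))
```

```text
10.3833 [521.47689702 126.63323979 327.89846618] [ 1.32695166e-01  5.53991355e-02  1.23649425e+00 -2.47076134e-04
  1.84786423e+00 -1.20831934e+00] [ 0.34936489 -0.82644109 -0.54806205] 38.50203505853486
[[-0.974  0.228  0.002]
 [ 0.228  0.974  0.   ]
 [-0.002  0.    -1.   ]]
```

View pics/wr7.png

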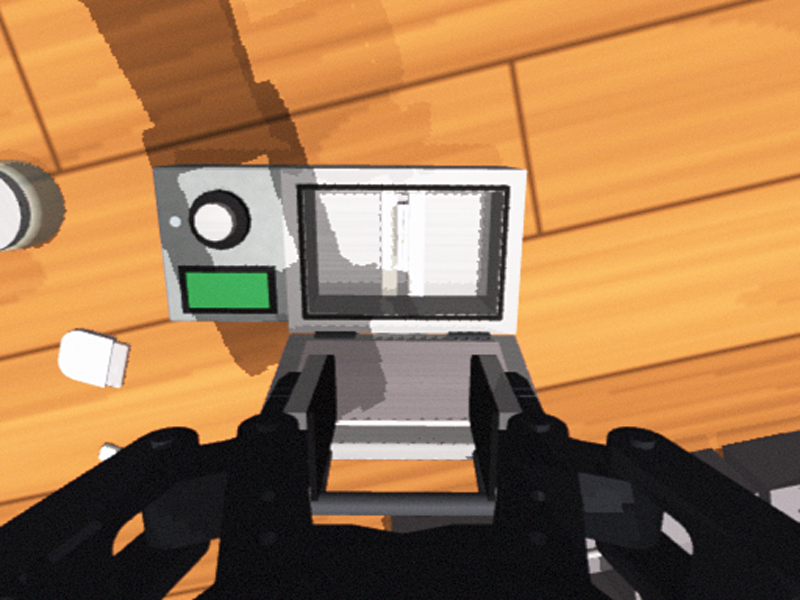

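Run:
```python
from h import *
w=load('wr7');a=load('side6');k=.64
c=[(298,185),(509,185),(504,319),(302,319)]
P=np.array([plane(w,u*k,v*k,82) for u,v in c]);print(P.round(1),P.mean(0))
e=[(527,170),(515,332)]
for u,v in e: print('rim',plane(w,u*k,v*k,82).round(1))
for p in [(403,197),(403,290)]: print(plane(w,p[0]*k,p[1]*k,74).round(1))
crop=w['pixels'][110:215,185:335]; save(cv2.resize(crop,(750,525),interpolation=cv2.INTER_CUBIC),'wr7c.png')
```

```text
[[464.8  65.   82. ]
 [498.5 208.7  82. ]
 [594.8 187.6  82. ]
 [560.3  40.5  82. ]] [529.58778826 125.44028928  82.        ]
rim [491.2 222.7  82. ]
rim [606.8 193.8  82. ]
[490.4 134.4  74. ]
[557.8 118.7  74. ]
```

View pics/wr7c.png

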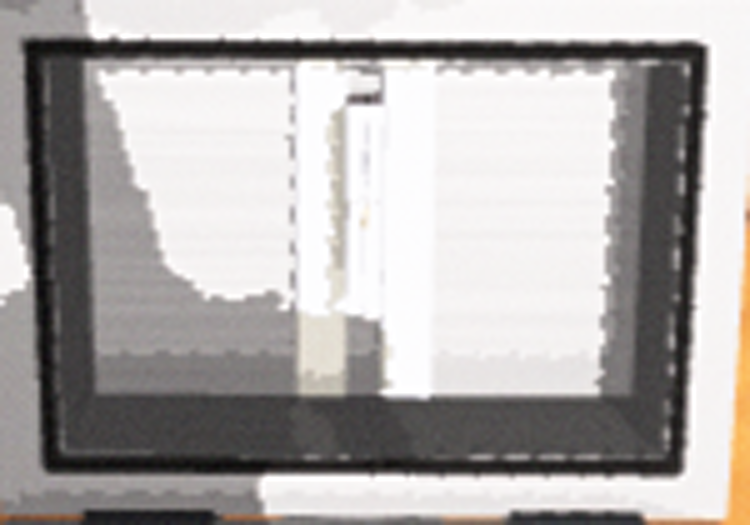

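Crop: the can's top edge runs from (365,105) to (365,310), in the slot; well centre agrees with the tester origin (529.6,125.4), yaw −13.3°. The can centre is about (521,127), already under the tool.

Emit:
arm_command(
  commands=[
    [[0,0,0],[0,0.0005,-0.03],0.1],
    [[0,0,0],[0,0.0005,-0.065],0.1],
    [[0,0,0],[0,0.0005,-0.1],0.1],
    [[0,0,0],[0,0.0005,-0.135],0.1],
    [[0,0,0],[0,0.0005,-0.17],0.1],
    [[0,0,0],[0,0.0005,-0.2],0.1],
    [[0,0,0],[0,0.0005,-0.22],0.1],
    [[0,0,0],[0,0.0005,-0.22],0.1],
  ],
)

```text
time_s: 11.05
ee_pos: [518.0, 126.4, 101.6]
ee_rot: [-0.005, 0.115, 0.993, -0.001]
wrist_force: [-1.3, 0.1, -0.8]
gripper_width: 38.0
```

Run:
```python
from h import *
w=snap('wrist','wr8'); save(w['pixels'][60:384,80:440],'wr8.png')
o=get_obs();print(o['time_s'],o['ee_pos'],o['wrist_force'],o['gripper_width'])
Rt=R.from_quat(o['ee_rot'],scalar_first=True).as_matrix()
for z in(-8,0,12): print(proj(w,o['ee_pos']+Rt@[0,0,z])-[80,60])
```

```text
11.1 [519.88018003 126.60078192 104.72272378] [ 0.71724775 -0.9501451   0.30273826] 38.34501909152763
[179.5452797  213.00625626]
[179.46302806 203.46939501]
[179.355018   190.94591392]
```

View pics/wr8.png

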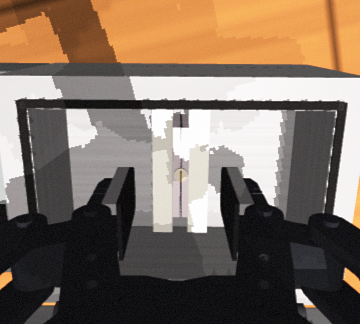

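The can's top (crop x≈180, pins at (181,175)) is centred between the jaws (179). Lower and grip.

Emit:
arm_command(
  commands=[
    [[0,0,0],[0,0,-0.02],0.1],
    [[0,0,0],[0,0,-0.035],0.1],
    [[0,0,0],[0,0,-0.043],0.1],
    [[0,0,0],[0,0,-0.046],0.1],
    [[0,0,0],[0,0,-0.046],0.1],
    [[0,0,0],[0,0,-0.046],0.4],
    [[0,0,0],[0,0,-0.046],0.7],
    [[0,0,0],[0,0,-0.046],1],
  ],
)

```text
time_s: 11.77
ee_pos: [523.1, 127.0, 63.1]
ee_rot: [0.002, 0.114, 0.993, 0.0]
wrist_force: [0.6, -0.8, 0.1]
gripper_width: 6.5
```

Emit:
arm_command(
  commands=[
    [[0,0,0],[0,0,0],1],
    [[0,0,0],[0,0,0],1],
    [[0,0,0],[0,0,0],1],
  ],
)

```text
time_s: 12.02
ee_pos: [523.1, 127.0, 62.9]
ee_rot: [0.002, 0.114, 0.993, 0.0]
wrist_force: [0.6, -0.1, 5.8]
gripper_width: 6.8
```

Emit:
arm_command(
  commands=[
    [[0,0,0],[0,0,0.01],1],
    [[0,0,0],[0,0,0.025],1],
    [[0,0,0],[0,0,0.045],1],
    [[0,0,0],[0,0,0.065],1],
    [[0,0,0],[0,0,0.085],1],
    [[0,0,0],[0,0,0.105],1],
    [[0,0,0],[0,0,0.12],1],
    [[0,0,0],[0,0,0.12],1],
  ],
)

```text
time_s: 12.68
ee_pos: [523.8, 127.0, 185.7]
ee_rot: [0.004, 0.114, 0.993, 0.001]
wrist_force: [1.4, 0.4, 0.4]
gripper_width: 6.6
```

Run:
```python
from h import *
t=snap('top','top9'); s=snap('side','side9');w=snap('wrist','wr9')
o=get_obs();print(o['time_s'],o['ee_pos'],o['wrist_force'],o['gripper_width'])
A=cv2.resize(t['pixels'][150:220,270:360],(400,311),interpolation=cv2.INTER_CUBIC) # reader in top
B=cv2.resize(s['pixels'][205:270,250:300],(400,520),interpolation=cv2.INTER_CUBIC)[:289]
C=cv2.resize(w['pixels'][100:300,130:386],(400,312),interpolation=cv2.INTER_CUBIC)
D=cv2.resize(s['pixels'][90:190,200:328],(400,312),interpolation=cv2.INTER_CUBIC)
B=cv2.resize(s['pixels'][205:267,245:325],(400,310),interpolation=cv2.INTER_CUBIC)
f=lambda x:cv2.resize(x,(400,300))
save(np.vstack([np.hstack([f(A),f(B)]),np.hstack([f(C),f(D)])]),'m9.png')
```

```text
12.8333 [521.37233562 126.70136911 180.29761555] [-0.28255231 -0.48969355  0.03939054] 6.622505630387066
```

View pics/m9.png

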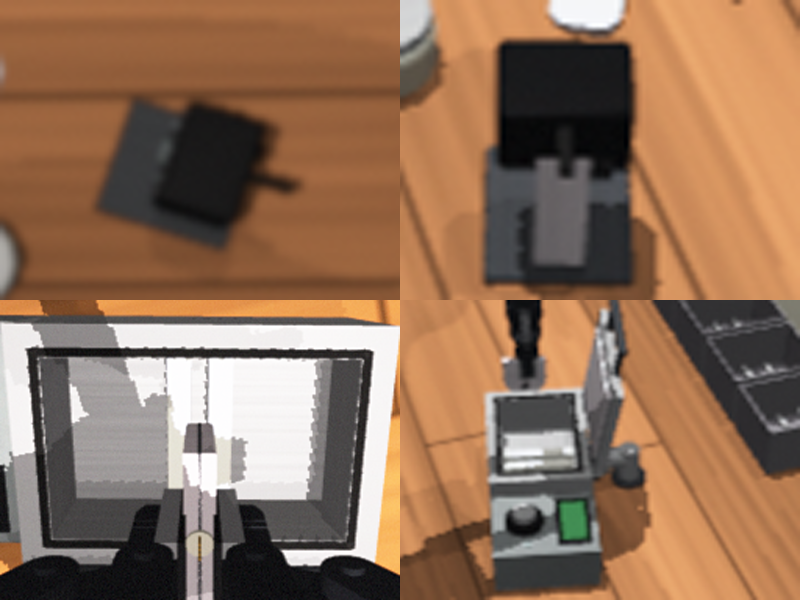

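Lower-left: the can is held between the pads, its near end at crop (200,425–453). The side crops show the can above the well and the cover upright. Reader top crop: base-plate corners (137,98),(97,208),(225,248); box corners (190,103),(275,122),(240,222),(157,205).

Run:
```python
from h import *
t=load('top9');w=load('wr9');s=load('side9')
T=lambda u,v:(270+u*90/400,150+v*70/300)
P=lambda c,z:np.array([plane(t,*T(*p),z) for p in c])
ang=lambda v:np.degrees(np.arctan2(v[1],v[0]))
b=P([(137,98),(97,208),(225,248)],4);print('base',b.round(1)); o=(b[0]+b[2])/2
print('base c',o,'yaw x',ang(b[2]-b[1]),ang(b[1]-b[0])-270+360, np.linalg.norm(b[2]-b[1]),np.linalg.norm(b[1]-b[0]))
q=P([(190,103),(275,122),(240,222),(157,205)],165);print('box',q.round(1),ang(q[1]-q[0]),ang(q[2]-q[3]),ang(q[3]-q[0])+90,ang(q[2]-q[1])+90)
f=P([(190,103),(157,205)],105).mean(0);print('front mid if z105',f, 'rear mid165',(q[1]+q[2])/2)
# side view rear top edge / box edges
S=lambda u,v:(245+u*80/400,205+v*62/300)
r=[plane(s,*S(*p),165) for p in [(503,42),(630,45)]]
r=[plane(s,*S(p[0]-400,p[1]),165) for p in [(503,42),(628,42)]];print('side front top edge',np.round(r,1),ang(r[1]-r[0])-90, np.linalg.norm(r[1]-r[0]))
o=get_obs();Rt=R.from_quat(o['ee_rot'],scalar_first=True).as_matrix()
for v,z in((202,-11),(183,-11),(183,20),(183,33)):
  e,d=ray(w,258,v);e=Rt.T@(e-o['ee_pos']);d=Rt.T@d;print(v,z,(e+d*(z-e[2])/d[2]).round(1))
print(o['ee_pos'],Rt.round(3))
# can in side view: project
for dx in(-24,24):
  for z in (-11,33): print(dx,z,((proj(s,o['ee_pos']+Rt@[dx,0,z])-[200,90])*[400/128,3]+[400,300]).round())
```

```text
base [[ 551.5 -309.     4. ]
 [ 467.8 -278.5    4. ]
 [ 436.5 -371.5    4. ]]
base c [ 494.00162183 -340.22929012    4.        ] yaw x -108.56528944818851 250.0062424829937 98.0948840442278 89.06092798413863
box [[ 530.1 -333.6  165. ]
 [ 516.4 -389.2  165. ]
 [ 448.4 -365.   165. ]
 [ 460.5 -310.9  165. ]] -103.77603607041323 -102.59228366795709 251.9019418711049 250.45166528427407
front mid if z105 [ 500.1777143  -327.02241974  105.        ] rear mid165 [ 482.42046476 -377.07701444  165.        ]
side front top edge [[ 469.2 -313.3  165. ]
 [ 535.2 -335.3  165. ]] -108.40294872554432 69.5780464966127
202 -11 [ 27.    0.2 -11. ]
183 -11 [ 34.4   0.2 -11. ]
183 20 [26.3  0.3 20. ]
183 33 [22.9  0.3 33. ]
[521.37233562 126.70136911 180.29761555] [[-0.974  0.226 -0.002]
 [ 0.226  0.974 -0.   ]
 [ 0.002 -0.001 -1.   ]]
-24 -11 [545. 361.]
-24 33 [546. 391.]
24 -11 [502. 363.]
24 33 [504. 393.]
```

Emit:
arm_command(
  commands=[
    [[0,0,0],[-0.01,-0.01,0],1],
    [[0,0,0],[-0.02,-0.03,0],1],
    [[0,0,0],[-0.02,-0.055,0],1],
    [[0,0,-1],[-0.02,-0.08,0],1],
    [[0,0,-2],[-0.02,-0.105,0],1],
    [[0,0,-3],[-0.02,-0.13,0],1],
    [[0,0,-4],[-0.015,-0.155,0],1],
    [[0,0,-5.3],[-0.01,-0.18,0],1],
  ],
)

```text
time_s: 13.5
ee_pos: [510.7, -54.1, 179.2]
ee_rot: [-0.002, 0.16, 0.987, 0.0]
wrist_force: [0.4, 0.3, 0.3]
gripper_width: 6.9
```

Emit:
arm_command(
  commands=[
    [[0,0,0],[0.005,-0.025,0],1],
    [[0,0,0],[0.01,-0.05,-0.003],1],
    [[0,0,0],[0.015,-0.075,-0.008],1],
    [[0,0,0],[0.02,-0.1,-0.013],1],
    [[0,0,0],[0.024,-0.125,-0.018],1],
    [[0,0,0],[0.024,-0.145,-0.022],1],
    [[0,0,0],[0.024,-0.155,-0.023],1],
    [[0,0,0],[0.024,-0.155,-0.023],1],
  ],
)

```text
time_s: 14.17
ee_pos: [534.7, -209.5, 155.8]
ee_rot: [-0.002, 0.161, 0.987, 0.001]
wrist_force: [-0.6, 0.9, 0.2]
gripper_width: 6.8
```

Emit:
arm_command(
  commands=[
    [[0,0,0],[0,0,0],1],
    [[0,0,0],[0,0,0],1],
    [[0,0,0],[0,0,0],1],
    [[0,0,0],[0,0,0],1],
  ],
)

```text
time_s: 14.5
ee_pos: [536.2, -207.1, 158.9]
ee_rot: [0.0, 0.159, 0.987, 0.0]
wrist_force: [0.8, 0.2, -0.1]
gripper_width: 6.8
```

Run:
```python
from h import *
t=snap('top','top10'); s=snap('side','side10');w=snap('wrist','wr10')
o=get_obs();print(o['time_s'],o['ee_pos'],o['ee_rot'],o['wrist_force'],o['gripper_width'],o['joints'])
f=lambda x:cv2.resize(x,(400,300),interpolation=cv2.INTER_CUBIC)
s4=lambda x:f(x)
save(np.vstack([np.hstack([f(t['pixels'][120:240,200:360]),f(s['pixels'][165:285,215:375])]),np.hstack([f(w['pixels']),f(s['pixels'][80:200,180:340])])]),'m10.png')
```

```text
14.65 [ 536.17820666 -207.55146827  158.76108695] [3.34337229e-04 1.59129047e-01 9.87257735e-01 1.09595964e-05] [ 0.53573896 -0.68879023 -0.61615667] 6.902729219453781 [-4.68057596e-01  1.72373927e-01  1.44201490e+00  2.23974712e-04
  1.52657332e+00 -1.71924694e+00]
```

Emit:
arm_command(
  commands=[
    [[0,0,0],[0,-0.006,0],1],
    [[0,0,0],[0,-0.012,0],1],
    [[0,0,0],[0,-0.016,0],1],
    [[0,0,0],[0,-0.018,0],1],
    [[0,0,0],[0,-0.018,0],1],
    [[0,0,0],[0,-0.018,0],1],
    [[0,0,0],[0,-0.018,0],1],
    [[0,0,0],[0,-0.018,0],1],
  ],
)

```text
time_s: 15.32
ee_pos: [536.0, -226.1, 158.4]
ee_rot: [0.0, 0.16, 0.987, 0.0]
wrist_force: [-0.4, -0.2, -1.0]
gripper_width: 6.7
```

Run:
```python
from h import *
t=snap('top','top11'); s=snap('side','side11');w=snap('wrist','wr11')
o=get_obs();print(o['time_s'],o['ee_pos'],o['wrist_force'],o['gripper_width'],o['qvel'].round(3))
# cover angle from handle bar in wr7
w7=load('wr7');e,d=ray(w7,405*.64,505*.64)
ex=np.array([.974,-.228,0]);H=np.array([529.6,125.4,82])+60*ex
th=np.linspace(1,1.9,181)
pts=[H-ex*(155*np.cos(a)-6*np.sin(a))+np.array([0,0,155*np.sin(a)+6*np.cos(a)]) for a in th]
n=np.cross(d,[.228,.974,0]);n/=np.linalg.norm(n)
print('cover angle',th[np.argmin([abs(n@(p-e)) for p in pts])])
# same pixels unchanged in side view around the cover; wrist view can unchanged
d6=np.abs(load('side9')['pixels'].astype(int)-s['pixels'])[90:190,255:290].max(2);print('cover region diff',(d6>60).mean())
a9=load('wr9')['pixels'].astype(int)
for v in (175,180,185,190,195,200,205,210,220,240): print(v,a9[v,254:263].mean((0)).round(),w['pixels'][v,254:263].mean((0)).round())
# can colour in side view
Rt=R.from_quat(o['ee_rot'],scalar_first=True).as_matrix()
p=o['ee_pos']
M=p+Rt@[3,4,24]; M2=p+Rt@[3,-4,24]
W=np.array([501,-323,135]);y=np.radians(-108.5);X=np.array([np.cos(y),np.sin(y),0]);Y=np.array([-np.sin(y),np.cos(y),0])
for m in(M,M2): print('mark in window',(m-W)@X,(m-W)@Y,m[2]-135)
print('square',np.degrees(np.arccos(abs(Rt[:,1]@X))))
u,v=proj(s,p+Rt@[3,0,25]);print(u,v); u=int(u);v=int(v)
print(s['pixels'][v-12:v+10:2,u-10:u+11:2].mean(2).round().astype(int))
```

```text
15.4667 [ 536.03912733 -226.04680942  158.39440346] [-0.1973849   0.09975283 -0.9262775 ] 6.795487703858756 [-0.    -0.    -0.001 -0.001  0.    -0.001]
cover angle 1.775
cover region diff 0.6671428571428571
175 [221. 218. 217.] [201. 130.  67.]
180 [240. 238. 238.] [208. 139.  73.]
185 [101.  93.  93.] [100.  92.  94.]
190 [95. 89. 90.] [106.  97. 101.]
195 [99. 90. 93.] [110. 103. 105.]
200 [90. 84. 85.] [111. 102. 103.]
205 [242. 238. 240.] [238. 235. 237.]
210 [244. 241. 242.] [241. 238. 239.]
220 [251. 249. 250.] [242. 240. 241.]
240 [159. 148. 150.] [161. 150. 153.]
mark in window -107.05607499718253 -0.5434287224827212 -0.6054087834830852
mark in window -99.05610126342616 -0.5229479821981193 -0.6063023636521621
square 0.14682220417483002
276.2520368951072 192.96845647913827
[[122 143 147 144  85  42  61  76  39 154 163]
 [ 80 143 144 147  85  27  56  64  31 127 168]
 [ 92 142 241 196  90  20  39  43  20  97 170]
 [125  92 103 102  58  12  19  19  12  95 168]
 [148 115 102 101  92  40  16  33  92 110 160]
 [153 125  98  98  90  31  16  31  91 107 148]
 [155 134 101 101 100  65  70  87 102 112 147]
 [153 153 130 104 108  91 100 108 116 147 150]
 [153 154 149 109 139 145 173 166 158 153 154]
 [152 156 153 138 113 147 229 226 230 232 221]
 [153 154 156 149 105 230 247 241 233 231 225]]
```

Run:
```python
from h import *
ex=np.array([.974,-.228,0]);ey=np.array([.228,.974,0]);H=np.array([529.6,125.4,82])+60*ex
for nm in('top','side'):
  s=load(nm+'11');g=cv2.cvtColor(s['pixels'],cv2.COLOR_RGB2GRAY);g9=cv2.cvtColor(load(nm+'9')['pixels'],cv2.COLOR_RGB2GRAY)
  for a in (1.25,1.5,1.77):
    r=[]
    for y in (-50,-30,0,30,50):
      p=H-ex*(155*np.cos(a)-6*np.sin(a))+np.array([0,0,155*np.sin(a)+6*np.cos(a)])+y*ey
      u,v=proj(s,p).round().astype(int); r.append((int(u),int(v),int(g[v,u]),int(g9[v,u])))
    print(nm,a,r)
```

```text
top 1.25 [(170, 171, 173, 122), (163, 170, 173, 117), (153, 168, 160, 13), (142, 165, 128, 37), (135, 164, 114, 59)]
top 1.5 [(173, 158, 75, 53), (166, 156, 77, 77), (155, 154, 76, 78), (145, 152, 74, 10), (138, 150, 109, 54)]
top 1.77 [(176, 144, 49, 50), (169, 142, 64, 65), (159, 140, 59, 60), (149, 138, 55, 56), (142, 136, 69, 71)]
side 1.25 [(247, 110, 29, 159), (247, 106, 31, 180), (246, 101, 30, 176), (246, 96, 30, 172), (245, 92, 88, 114)]
side 1.5 [(259, 107, 31, 172), (258, 104, 29, 170), (257, 99, 29, 170), (257, 93, 95, 167), (256, 90, 57, 158)]
side 1.77 [(271, 108, 20, 43), (270, 104, 25, 75), (269, 99, 31, 73), (269, 94, 95, 77), (268, 91, 75, 77)]
```

The top view still shows the handle bar where a 1.77 rad opening puts it, unchanged since before the transfer. Handing in.

```bash
python3 -c "
from bench import *
print(job_done()); print(get_obs()['ee_pos'])"
```

```text
the job is handed in; nothing more can be done
None
the job is handed in; nothing more can be done
```

I pressed the vent button down and let it up, swung the cover open, and drew the can out of its nest. The can is now held still in front of the smallest reader's window. I handed the job in at about 15.5 s; no verdict was reported.

**Vent:** The tool stalled against the button at 32 N, and the visible button wall shortened by about 5–6 mm, so it went fully down. A later picture showed it back up.

**Cover:** It stands at about 1.77 rad, worked out from the handle bar in one wrist picture. The top view at the end shows the bar unchanged in that place. My side-view check was no use, because the gripper hid the cover.

**Can:** The finger opening is steady at 6.8 mm, against the can's listed 8 mm. It had not slipped since the lift, and the arm was not moving.

**Code position:** These figures come from the arm pose and my measured reader pose, whose yaw of about -108.5° is good to a few degrees:

| Quantity | Estimate |
|---|---|
| In front of the window | 99–107 mm |
| Sideways offset | under 1 mm |
| Height offset | under 1 mm |
| Angle off square to the glass | 0.15° (tool alone) |

**Not checked:** Reader yaw estimates disagreed: the base plate and side view gave about -108° to -110°, the box's depth edges -103° to -104°. I trusted the former. I could not look at the final pose, because the 12-picture limit had been reached. I did not re-measure the jar, pacemaker or header, but the arm passed well above them and the wrist force showed no contact.

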